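# Hook the core plug out of a label reel

## Task

Use the yellow-handled hook tool to catch the wire loop of the orange core plug and draw the plug up out of its label reel, then set it down gently and upright in the grey tray, and put the hook tool back upright in its green stand. Do not touch the orange plug with the gripper itself, and leave the blue plug in the other reel alone.

Things in the scene. Friction and masses are not known exactly. Their poses are not given: they have to be found in the camera images.
- hook_tool: Hook tool, upright. Origin: on the shaft axis, underside of black guard (64 mm disc, 6 thick; red mark on its +x side). Above it a yellow handle 24x24 mm, z 6 to 76 mm, sides along x and y: grip at z=45 from above. Below, 8 mm shaft down to a flat foot (mid-height z=-100 mm, 6 thick, 10 wide) pointing along +x to x=22; its last 4 mm turn up to z=-89: a wire lies on the foot between x=4 and 18.
- stand: Fixed green block, 94 (x) x 80 (y) mm, 115 high, origin: centre of its underside. Vertical through hole 54 (x) x 36 (y) mm in its middle. The hook tool's shaft and foot hang in the hole, foot along the stand's +x, at the start away from the robot (the reverse is as good), guard on the block's top, tool axis within 3 mm of the hole's centre at the start.
- orange_plug: Orange core plug, 100 to 210 g: disc 68 mm diameter, 20 high, origin: centre of its underside. On it a rigid upright wire loop (5 mm wire) in its y-z plane: legs at y=+-20 mm up to z=46, sloping in to a flat top (y -6 to 6), wire centre z=62. Opening 35 mm wide, clear from z=20 to 59; pass it along x, either way. Starts loose on the table inside a label reel's bore, within 4 mm of its centre.
- tray: Grey plastic tray, fixed, 140 x 140 mm, walls 5 mm thick, 22 high. Origin: centre of its underside; inner floor 5 mm above it. The orange plug is to stand on this floor.
- blue_plug: Blue core plug, same shape as the orange one, in the other reel; not to be moved. Both reels are alike: white paper rolls standing fixed on the table, 150 mm diameter, 100 high, with a vertical 90 mm bore right through, lined with cardboard.
There are look-alikes about, which are no part of the job. Several things have the shape of the tray; the one meant has the colours described above.

How it is judged:
On the way:
1. the orange plug hangs on the hook tool, its underside above the top of the reel (higher than 100 mm) (height (world z) of orange_plug above 0.1 m and contact force between hook_tool and orange_plug above 0.1 N), for 0.1 s.
At the end, for the whole second after the job is handed in: Orange plug upright (within 8 degrees) and at rest on the tray's floor: centre within 50 mm of the tray's, underside under 12 mm above the tray's, free of the hook. Hook tool at rest in its stand, upright within 7 degrees, within 25 mm of its start (horizontal distance between orange_plug and tray below 0.05 m and z of orange_plug in the frame of tray below 0.012 m and angle between orange_plug's own z axis and vertical below 0.15 rad and linear speed of each of orange_plug, hook_tool below 0.03 m/s and distance of hook_tool from where it was at the start of the episode below 0.025 m and angle between hook_tool's own z axis and vertical below 0.12 rad and contact force between hook_tool and orange_plug below 0.05 N); the robot touches nothing.
It fails at once if the gripper or arm touches the orange plug (contact force between any of the fingers, the arm and orange_plug above 0.5 N).
It fails at once if the blue plug is moved by more than 15 mm (distance of blue_plug from where it was at the start of the episode above 0.015 m).
It fails at once if the orange plug is dropped at the tray (faster than 0.5 m/s within 40 mm of the table's height, over the tray) (height (world z) of orange_plug below 0.04 m and horizontal distance between orange_plug and tray below 0.1 m and linear speed of orange_plug above 0.5 m/s).
It also fails if it takes over 61 s, if anything falls off the work surface, if the arm or the gripper's body presses on something with over 40 N, if the wrist force passes 120 N, or if a joint passes its speed limit or range.

## Robot

A 6-joint arm with a two-finger parallel gripper is mounted at the origin on the work surface. World frame = base frame: x ahead of the robot, y to its left, z up, the work surface at z = 0. Lengths are in m, angles in rad, forces in N, time in s.
With the tool pointing down it reaches from about 0.325 to 0.9 m from the base axis. Payload 6.1 kg.
Tool frame: the origin (TCP) lies at the very end of the fingers, on their centre line; the grasp point (between the pads) lies 19 mm behind it (robot.grip_point_offset is the distance from the TCP to the grasp point, in m); z points along the fingers, y is the line along which they close (so a half turn about z gives the same grasp; the last joint's range is limited). The gripper opens to 87 mm and grips with 3 to 60 N. Pads are 19 mm wide; open, the fingers measure 117 mm over their backs; the gripper's body (75 mm by 190 mm) begins 51 mm behind the grasp point.
Start: joints at [-1.349, 0.22, 1.526, -0, 1.395, -0.126], TCP at [0.213, -0.588, 0.223] pointing down, gripper open.
Joint ranges: [-2.98, 2.98], [-0.91, 2.08], [0.09, 2.57], [-1.24, 4.39], [0.2, 2.65], [-2.68, 2.68]. Speed limits (rad/s): [2.57, 2.57, 3.01, 3.14, 3.14, 3.14].

## Interface

Orientations are given as a unit quaternion [w, x, y, z].
In Python, from workcell import robot gives the robot as it stands.
- The arm moves only by the tool arm_command, never from a script. Its argument "increments" is a list that holds one entry, the list of rows, each a list of 7 numbers: the finger opening in m, from 0 to 0.087, then the shift along the tool's x, y, z in m, then the turn, a rotation vector about the tool's x, y, z in degrees. A call has 1 to 20 rows; each row shifts and turns the commanded pose from where the row before left it, along the tool's axes as they then stand; what a row does not reach is not made up. A row lasts 1/10 s, in which the tool goes at most 50 mm and 8.59 degrees, less where a joint would pass 70% of its speed; a pose out of reach is approached as far as the arm can. A call is refused whole if a number of a shift passes 0.05 or a number of a turn 8.59, either way. A call with a gripper value outside its range is refused whole. The fingers move at their own pace and stop on an object; "squeeze" is the grip in N (left out, the last holds). Time passes only in rows, so rows that do not move let the fingers close. It gives the time, the measured TCP pose, the force, the opening and the grip force at its end, in the units of the state.
- robot.get_state(): the state, without advancing time (a new reading comes with each control period).
- robot.grab_frame(name): name is "scene" or "top"; returns the picture (384x512x3 uint8, red, green, blue); there is no depth.
- robot.camera_info(name): a dict with "K" (3x3 intrinsics, pixels), "world_from_camera" (4x4, takes a point from camera to world coordinates). Camera axes: x right, y down, z forward; pixel columns grow to the right and rows downward; lengths in m; the calibration is good to about 2 mm. A picture is of the moment at which its call begins. camera_info takes no time and is no camera call.
- robot.finish_job(): hands the job in; it is judged then, once.
Trained networks look in the newest picture that a camera, given by its name, has taken for a name from the list of things; names that differ only in an ending like _2 or _b are one class to them, and where a whole thing is asked for, a point or a joint stands for the part that bears it (a point fixed in the world has none). Each returns a list of dicts, best first, with "p" (0 to 1); they miss things now and then, are a little off and sometimes report something else, mostly with a low value. They report only what shows in the picture. A call takes as long as a camera call. They do not tell look-alikes from the thing itself.
- robot.find_in(camera, thing): "at" ([x, y, z] in m, in world coordinates, good to about 4 mm: the middle of the surface that is visible of it).
- robot.outline_of(camera, thing): "pixels" (384x512 bool, what is visible of it).
- robot.place_of(camera, thing): "at" ([x, y, z] in m, in world coordinates, good to about 4 mm: a listed point, or the origin of a listed thing).
The state is a dict: "time": time; "joint_positions": joint angles; "dq": joint speeds; "tau": joint torques, N m; "position": TCP position; "tool_rot": TCP orientation; "wrist_force": force on the tool from outside, world axes, zero at the start; "ft_torque": the same for the moment, N m; "finger_gap": opening from 0.0 (shut) to 1.0 (fully open); "gripper_force": force on a finger pad.
Only numpy, scipy, OpenCV 4.12 (cv2) and the standard library are available. Lean on these libraries where they do the work, as an engineer would, in place of code of your own. Each camera call takes 0.05 s, during which the arm holds its last target. There are 200 camera calls.

## Working session

There is one attempt and no reset: what is moved stays moved. The work goes in short steps, Python scripts to look and compute and a tool call to move; the robot and the scene stay as the last step left them, time stands still between calls to the robot, and variables do not carry over. Pictures are saved under pics/ and viewed, at most 10 in all, crops included, and the job is handed in when it is done.

Besides the shell and the picture viewer there is one more tool, called after ">>>" as name(argument=value, ...) on one line, values as JSON. arm_command: Moves the arm, as the interface text tells. Its arguments: {"type":"object","properties":{"increments":{"type":"array"},"squeeze":{"type":"number"}},"required":["increments"]}

```bash
mkdir -p pics
cat > h.py <<'E'
import numpy as np, cv2
from workcell import robot
def cam(n):
    c=robot.camera_info(n); return np.array(c["K"]),np.array(c["world_from_camera"])
def ray(n,u,v):
    K,T=cam(n); d=T[:3,:3]@np.linalg.solve(K,[u,v,1.]); return T[:3,3],d
def at_z(n,u,v,z):
    o,d=ray(n,u,v); return o+d*(z-o[2])/d[2]
def tri(p1,p2):
    (o1,d1),(o2,d2)=ray(*p1),ray(*p2)
    s=np.linalg.lstsq(np.c_[d1,-d2],o2-o1,rcond=None)[0]
    a,b=o1+d1*s[0],o2+d2*s[1]; return (a+b)/2,np.linalg.norm(a-b)
def proj(n,p):
    K,T=cam(n); q=K@(np.linalg.inv(T)@np.r_[p,1])[:3]; return q[:2]/q[2]
E
python3 - <<'E'
from h import *
np.set_printoptions(precision=4,suppress=True)
for n in("scene","top"):
    f=robot.grab_frame(n); cv2.imwrite(f"pics/{n}0.png",cv2.resize(f[...,::-1],(800,600),interpolation=cv2.INTER_CUBIC))
    print(n,cam(n)[1][:3,3],cam(n)[1][:3,2],cam(n)[0][0,0])
    for t in("hook_tool","stand","orange_plug","tray","blue_plug"):
        for r in robot.place_of(n,t): print(n,t,np.array(r["at"]),round(r["p"],2))
print(robot.get_state())
E
```

```text
scene [ 1.3384 -1.1426  1.1246] [-0.5208  0.607  -0.6003] 491.62312347133616
scene hook_tool [0.4252 0.3532 0.1159] 0.73
scene stand [ 0.4305  0.3531 -0.004 ] 0.82
scene stand [0.4258 0.3543 0.114 ] 0.71
scene tray [ 0.3071 -0.1702 -0.0007] 0.96
scene tray [ 0.4929 -0.3523 -0.0004] 0.81
scene tray [ 0.4146 -0.5813  0.0033] 0.78
top [ 0.2538 -0.1084  1.6903] [ 0.128   0.0026 -0.9918] 475.32431766684897
top hook_tool [0.4271 0.3516 0.1174] 0.72
top stand [0.4296 0.3499 0.001 ] 0.96
top orange_plug [0.5597 0.0971 0.0001] 0.64
top orange_plug [ 0.5964 -0.1358 -0.0016] 0.63
top tray [ 0.3056 -0.1662  0.0028] 0.79
top tray [ 0.4912 -0.3588 -0.0015] 0.74
top tray [ 0.4128 -0.5849 -0.001 ] 0.64
top blue_plug [ 0.5999 -0.1306 -0.003 ] 0.56
{'time': 0.6, 'joint_positions': array([-1.3491,  0.2204,  1.5265, -0.    ,  1.3947, -0.1261]), 'dq': array([-0.0002,  0.0001, -0.0009, -0.0011,  0.    ,  0.0012]), 'tau': array([ -0.0005, -49.4242, -38.7499,   0.07  ,   0.0471,  -0.    ]), 'position': array([ 0.213 , -0.5876,  0.2226]), 'tool_rot': array([-0.    ,  0.9849,  0.173 , -0.    ]), 'wrist_force': array([0.2406, 0.7792, 0.0173]), 'ft_torque': array([ 0.0506, -0.0168,  0.0109]), 'gripper_force': 0.0, 'finger_gap': 1.0012400938922568}
```

View pics/scene0.png

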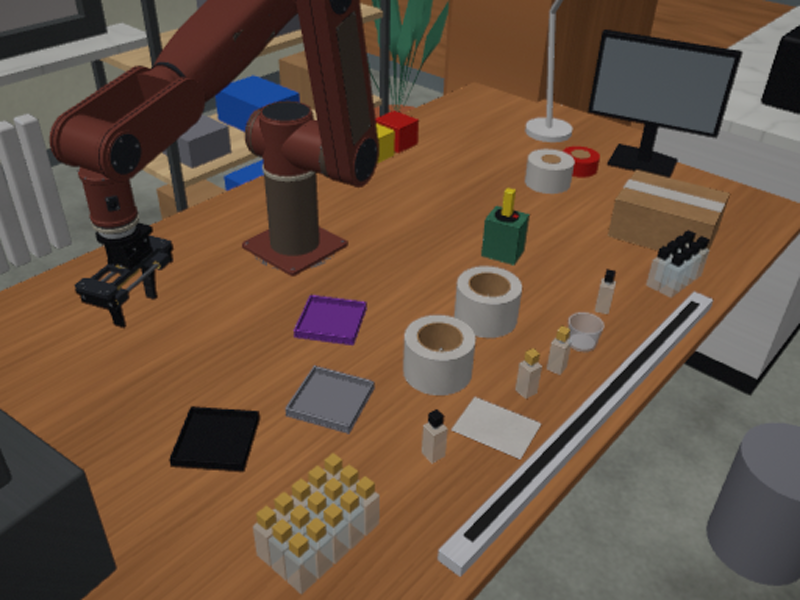

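View pics/top0.png

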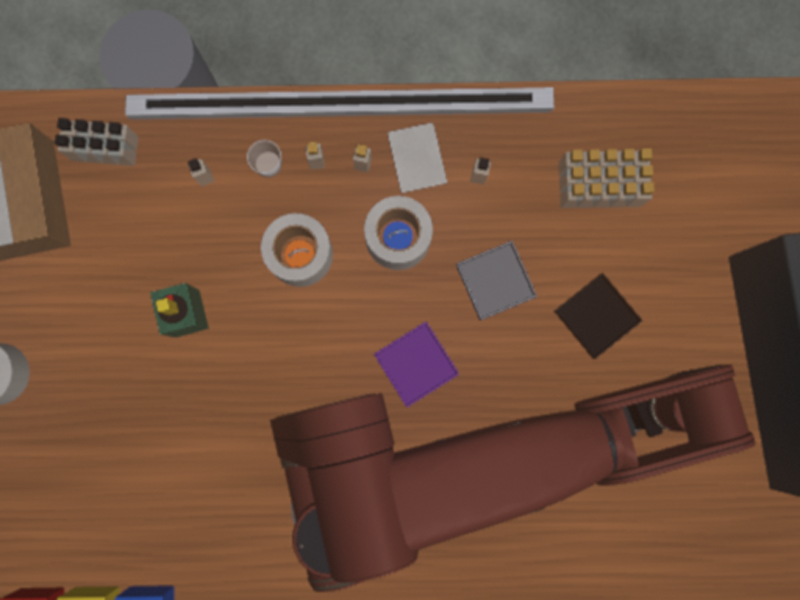

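The scene view shows the stand with the yellow handle at (508,235), reels at (490,300) and (440,355), and the grey tray at (330,398). The top view shows the orange plug at (298,252), the blue plug at (398,235), the grey tray at (496,280) and the stand at (178,310).

I'll enlarge the stand and the orange reel for detail.

Run:
```python
from h import *
np.set_printoptions(precision=4,suppress=True)
F={n:robot.grab_frame(n) for n in("scene","top")}
def crop(n,x,y,w,h): return cv2.resize(F[n][y:y+h,x:x+w,::-1],(400,300),interpolation=cv2.INTER_CUBIC)
a=np.vstack([np.hstack([crop("top",85,171,64,48),crop("top",158,130,64,48)]),
             np.hstack([crop("scene",292,116,64,48),crop("scene",282,162,64,48)])])
cv2.imwrite("pics/c.png",a)
# colour segmentation
def mask(n,lo,hi,box):
    h=cv2.cvtColor(F[n],cv2.COLOR_RGB2HSV); m=cv2.inRange(h,lo,hi); z=np.zeros_like(m);x,y,w,q=box; z[y:y+q,x:x+w]=m[y:y+q,x:x+w]; return z
m=mask("top",(3,150,100),(14,255,255),(165,135,50,45)); ys,xs=np.nonzero(m); print("orange",xs.mean(),ys.mean(),xs.min(),xs.max(),ys.min(),ys.max(),len(xs))
for n,b in(("top",(85,171,64,48)),("scene",(292,116,64,48))):
    m=mask(n,(22,150,80),(33,255,255),b); r=cv2.minAreaRect(np.argwhere(m)[:,::-1].astype(np.float32)); print(n,"yellow",r,m.sum()/255)
    m=mask(n,(50,60,20),(90,255,200),b); r=cv2.minAreaRect(np.argwhere(m)[:,::-1].astype(np.float32)); print(n,"green",r)
    m=mask(n,(0,150,80),(4,255,255),b)|mask(n,(174,150,80),(180,255,255),b); ys,xs=np.nonzero(m); print("red",xs.mean() if len(xs) else 0,ys.mean() if len(xs) else 0,len(xs))
for n,t in(("top","stand"),("top","tray"),("scene","tray")):
  for r in robot.outline_of(n,t):
    m=np.asarray(r["pixels"]).astype(np.uint8); c=max(cv2.findContours(m,0,1)[0],key=cv2.contourArea)
    rr=cv2.minAreaRect(c); M=cv2.moments(c); z=.022
    print(n,t,round(r["p"],2),rr,at_z(n,*rr[0],z)[:2]); 
    if n=="top": 
        P=np.array([at_z(n,*p,z if t=="tray" else .115)[:2] for p in cv2.boxPoints(rr)]); d=np.diff(P,axis=0); print(P.mean(0),np.degrees(np.arctan2(d[:,1],d[:,0])),np.linalg.norm(d,axis=1))
```

```text
orange 190.70781893004116 161.65432098765433 181 200 153 170 243
top yellow ((106.52941131591797, 195.8823699951172), (14.067066192626953, 9.216353416442871), 14.03624439239502) 109.0
top green ((111.29412841796875, 197.67648315429688), (27.649059295654297, 23.525955200195312), 75.96376037597656)
red 108.71428571428571 189.42857142857142 7
scene yellow ((324.89605712890625, 129.03961181640625), (7.1642680168151855, 18.010173797607422), 5.710593223571777) 121.0
scene green ((322.33782958984375, 148.9729766845703), (26.96143341064453, 32.386600494384766), 9.462321281433105)
red 329.5 138.0 6
top stand 0.65 ((114.4411849975586, 198.26470947265625), (32.25723648071289, 30.802024841308594), 75.96376037597656) [0.4358 0.3668]
[0.4259 0.3403] [ -76.7114 -165.2744  103.183 ] [0.1025 0.1092 0.1016]
top tray 0.81 ((266.2441101074219, 232.02647399902344), (40.03557205200195, 41.18601989746094), 57.528804779052734) [ 0.3081 -0.1667]
[ 0.3085 -0.1667] [ -58.509  -148.8607  121.182 ] [0.1448 0.1396 0.1434]
top tray 0.65 ((382.27227783203125, 201.7772216796875), (40.667938232421875, 41.7936897277832), 50.710594177246094) [ 0.4073 -0.5773]
[ 0.4077 -0.5773] [ -52.1583 -143.3607  127.4741] [0.1505 0.1414 0.1492]
scene tray 0.94 ((210.76470947265625, 255.4412078857422), (51.66008758544922, 37.350486755371094), 14.03624439239502) [ 0.5033 -0.3654]
scene tray 0.91 ((211.11537170410156, 204.07691955566406), (44.15636444091797, 28.403953552246094), 7.125016689300537) [ 0.3155 -0.178 ]
scene tray 0.87 ((137.36801147460938, 280.34771728515625), (55.21645736694336, 40.112091064453125), 4.085616588592529) [ 0.4174 -0.5896]
```

View pics/c.png

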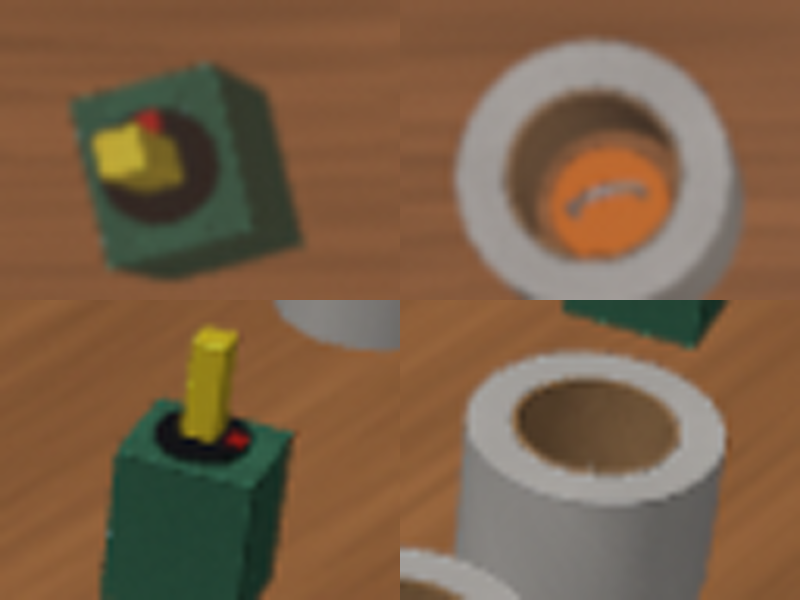

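The enlarged crops show:
- **Stand:** its top corners are at crop (72,100), (208,65), (252,235) and (112,268). The red mark at (150,120) points away from the robot.
- **Plug:** the orange disc is centred near (611,203), with its wire running from (570,213) to (645,192).

Next I'll work out poses from these points.

Run:
```python
from h import *
from scipy.optimize import least_squares
np.set_printoptions(precision=4,suppress=True)
T=lambda X,Y:("top",85+X/6.25-.42,171+Y/6.25-.42); S=lambda X,Y:("scene",292+X/6.25-.42,116+(Y-300)/6.25-.42)
t=[T(72,100),T(208,65),T(252,235),T(112,268)]; s=[S(292,433),S(250,488),S(117,455),S(158,400)]
P=[]
for a,b in zip(t,s): p,e=tri(a,b); P.append(p); print("corner",p,e)
P=np.array(P); c=P.mean(0); d=P[1]-P[2]+P[0]-P[3]; print("stand top",c,"yaw",np.degrees(np.arctan2(d[1],d[0])))
print("handle top",[tri(T(119,152),S(217,335))])
q=[at_z(*T(*p),.191) for p in((92,135),(137,122),(145,170),(100,182))];q=np.array(q);print(q.mean(0),np.linalg.norm(np.diff(q,axis=0),axis=1))
print("guard/red from top z.121",at_z(*T(150,118),.121), "red scene",at_z(*S(237,440),.121))
# guard ellipse scene centre
print("guard scene", at_z(*S(205,437),.121),"guard top",at_z(*T(159,166),.121))
# wire fit
f=robot.grab_frame("top"); np.save("top.npy",f)
hsv=cv2.cvtColor(f,cv2.COLOR_RGB2HSV).astype(float); 
U=8; sat=cv2.GaussianBlur(cv2.resize(hsv[130:180,155:225,1],None,fx=U,fy=U,interpolation=cv2.INTER_CUBIC),(0,0),2)
legs=np.array([[0,-20,22],[0,-20,46],[0,-6,62],[0,6,62],[0,20,46],[0,20,22]])/1e3
pts=np.vstack([np.linspace(legs[i],legs[i+1],12) for i in range(5)])
K,Tc=cam("top");Ti=np.linalg.inv(Tc)
def cost(x,y,a):
    R=np.array([[np.cos(a),-np.sin(a),0],[np.sin(a),np.cos(a),0],[0,0,1]])
    p=pts@R.T+[x,y,0]; q=(K@(Ti[:3,:3]@p.T+Ti[:3,3:])); q=q[:2]/q[2]
    u=((q[0]-155+.5)*U-.5).astype(np.float32); v=((q[1]-130+.5)*U-.5).astype(np.float32)
    return cv2.remap(sat.astype(np.float32),u[None],v[None],1,borderValue=255).mean()
res=sorted((cost(x,y,np.radians(a)),x,y,a) for x in np.arange(.54,.581,.002) for y in np.arange(.075,.115,.002) for a in range(-90,91,3))
for r in res[:12]: print(np.array(r))
# disc
m=cv2.inRange(hsv.astype(np.uint8),(3,150,100),(14,255,255)); z=np.zeros_like(m); z[145:175,175:205]=m[145:175,175:205]
c=cv2.convexHull(np.argwhere(z)[:,::-1].astype(np.float32))[:,0]; w=np.array([at_z("top",*p,.02)[:2] for p in c])
top=w[:]; r=least_squares(lambda p:np.hypot(*(top-p).T)-.033,w.mean(0),loss="soft_l1",f_scale=.001); print("disc",r.x,r.fun)
# reel bore rim z=.1 from outline crop
rim=[(460,165),(600,40),(730,170),(505,160),(600,90),(683,165)]
print([at_z("top",158+(X-400)/6.25-.42,130+Y/6.25-.42,.1)[:2] for X,Y in rim])
```

```text
corner [0.4658 0.4021 0.116 ] 0.0002404034240984841
corner [0.4832 0.3297 0.1139] 0.0016504859020783278
corner [0.3934 0.307  0.1106] 0.0029403773866294586
corner [0.3756 0.3792 0.1145] 1.2965088690730585e-05
stand top [0.4295 0.3545 0.1138] yaw 14.21594647776941
handle top [(array([0.4291, 0.3533, 0.193 ]), np.float64(0.0017282577659237838))]
[0.4286 0.3535 0.191 ] [0.0236 0.0251 0.0235]
guard/red from top z.121 [0.4548 0.3587 0.121 ] red scene [0.4491 0.3623 0.121 ]
guard scene [0.4319 0.3511 0.121 ] guard top [0.429  0.3534 0.121 ]
[92.6204  0.56    0.095  15.    ]
[93.0387  0.56    0.097  18.    ]
[93.6888  0.56    0.097  15.    ]
[94.0357  0.56    0.095  12.    ]
[94.1232  0.56    0.095  18.    ]
[95.2889  0.56    0.097  21.    ]
[ 96.4636   0.56     0.075  -15.    ]
[ 96.7028   0.56     0.075  -18.    ]
[97.2493  0.56    0.097  12.    ]
[98.2007  0.56    0.095   9.    ]
[98.2189  0.56    0.095  21.    ]
[98.2968  0.562   0.075  -9.    ]
disc [0.5627 0.0976] [ 0.0009 -0.0006 -0.0029 -0.0024  0.0011  0.0022  0.0023  0.0013  0.0014
 -0.0005 -0.0007 -0.0004 -0.0009  0.0005  0.0025  0.0031  0.0029]
[array([0.569 , 0.1676]), array([0.6373, 0.0912]), array([0.5637, 0.0205]), array([0.5713, 0.1431]), array([0.6093, 0.0913]), array([0.5669, 0.0461])]
```

```bash
cat >> h.py <<'E'
from scipy.spatial.transform import Rotation as Ro
def tool():
    s=robot.get_state(); w,x,y,z=s["tool_rot"]; return s,np.array(s["position"]),Ro.from_quat([x,y,z,w]).as_matrix()
def step(a,b,yaw):
    "world a->b in tool axes, tool down with x-yaw in deg; in mm"
    c,s=np.cos(np.radians(yaw)),np.sin(np.radians(yaw)); d=(np.array(b)-a)*1e3
    return np.array([d[0]*c+d[1]*s,d[0]*s-d[1]*c,-d[2]])
def where(pr=True):
    s,p,R=tool(); print("t",round(s["time"],2),"p",p.round(4),"yaw",np.degrees(np.arctan2(R[1,0],R[0,0])).round(2),"tilt z",R[:,2].round(4),"F",np.round(s["wrist_force"],2),"gap",round(s["finger_gap"]*87,1),"grip",round(s["gripper_force"],1),"j",np.round(s["joint_positions"],2)); return s,p,R
E
python3 - <<'E'
from h import *
s,p,R=where()
a=np.array([p[0],p[1],.25]);b=[.5,-.2,.3];c=[.429,.3535,.3]
print(step(a,b,14.2)/12,step(b,c,14.2)/14)
E
```

```text
t 0.9 p [ 0.213  -0.5876  0.2226] yaw 19.93 tilt z [ 0. -0. -1.] F [-1.42  0.51 -0.17] gap 87.0 grip 0.0 j [-1.35  0.22  1.53  0.    1.39 -0.13]
[ 31.1087282  -25.44375968  -4.16666667] [  4.78192987 -39.57177325  -0.        ]
```

>>> arm_command(increments=[[[0.087,0,0,-0.027,0,0,5.7],[0.087,0.0311,-0.0254,-0.0042,0,0,0],[0.087,0.0311,-0.0254,-0.0042,0,0,0],[0.087,0.0311,-0.0254,-0.0042,0,0,0],[0.087,0.0311,-0.0254,-0.0042,0,0,0],[0.087,0.0311,-0.0254,-0.0042,0,0,0],[0.087,0.0311,-0.0254,-0.0042,0,0,0],[0.087,0.0311,-0.0254,-0.0042,0,0,0],[0.087,0.0311,-0.0254,-0.0042,0,0,0],[0.087,0.0311,-0.0254,-0.0042,0,0,0],[0.087,0.0311,-0.0254,-0.0042,0,0,0],[0.087,0.0311,-0.0254,-0.0042,0,0,0],[0.087,0.0311,-0.0254,-0.0042,0,0,0]]])

```text
time: 2.2
position: [0.5007, -0.1989, 0.3004]
tool_rot: [0.0, 0.992, 0.124, 0.0]
wrist_force: [1.4, 0.1, -0.4]
finger_gap: 1.0
gripper_force: 0.0
```

>>> arm_command(increments=[[[0.087,0.0048,-0.0396,0,0,0,0],[0.087,0.0048,-0.0396,0,0,0,0],[0.087,0.0048,-0.0396,0,0,0,0],[0.087,0.0048,-0.0396,0,0,0,0],[0.087,0.0048,-0.0396,0,0,0,0],[0.087,0.0048,-0.0396,0,0,0,0],[0.087,0.0048,-0.0396,0,0,0,0],[0.087,0.0048,-0.0396,0,0,0,0],[0.087,0.0048,-0.0396,0,0,0,0],[0.087,0.0048,-0.0396,0,0,0,0],[0.087,0.0048,-0.0396,0,0,0,0],[0.087,0.0048,-0.0396,0,0,0,0],[0.087,0.0048,-0.0396,0,0,0,0],[0.087,0.0048,-0.0396,0,0,0,0],[0.087,0,0,0,0,0,0],[0.087,0,0,0,0,0,0]]])

```text
time: 3.8
position: [0.4283, 0.3539, 0.2996]
tool_rot: [0.0, 0.992, 0.125, -0.0]
wrist_force: [0.3, -1.0, 0.3]
finger_gap: 1.001
gripper_force: 0.0
```

Run:
```python
from h import *
s,p,R=where()
print(step(p,[.429,.3535,.141],14.2))
```

```text
t 3.8 p [0.4283 0.3539 0.2996] yaw 14.35 tilt z [-4.e-04 -8.e-04 -1.e+00] F [ 0.27 -1.    0.34] gap 87.1 grip 0.0 j [ 0.55  0.01  1.61 -0.    1.52  1.87]
[  0.56472109   0.5759533  158.63450234]
```

>>> arm_command(increments=[[[0.087,0.0006,0.0006,0.025,0,0,0],[0.087,0,0,0.03,0,0,0],[0.087,0,0,0.03,0,0,0],[0.087,0,0,0.025,0,0,0],[0.087,0,0,0.02,0,0,0],[0.087,0,0,0.015,0,0,0],[0.087,0,0,0.009,0,0,0],[0.087,0,0,0.0045,0,0,0],[0.087,0,0,0,0,0,0],[0.087,0,0,0,0,0,0]]])

```text
time: 4.8
position: [0.4301, 0.3534, 0.1425]
tool_rot: [-0.0, 0.992, 0.124, 0.001]
wrist_force: [-0.1, -0.2, 1.0]
finger_gap: 1.006
gripper_force: 0.0
```

>>> arm_command(increments=[[[0.04,0,0,0,0,0,0],[0.04,0,0,0,0,0,0],[0.04,0,0,0,0,0,0],[0,0,0,0,0,0,0],[0,0,0,0,0,0,0],[0,0,0,0,0,0,0],[0,0,0,0,0,0,0],[0,0,0,0,0,0,0]]], squeeze=40)

```text
time: 5.6
position: [0.4294, 0.3531, 0.1414]
tool_rot: [0.0, 0.992, 0.124, -0.0]
wrist_force: [0.4, -0.4, -0.6]
finger_gap: 0.358
gripper_force: 0.0
```

Run:
```python
from h import *
s,p,R=where()
```

```text
t 5.6 p [0.4294 0.3531 0.1414] yaw 14.23 tilt z [-1.e-04 -1.e-04 -1.e+00] F [ 0.42 -0.36 -0.57] gap 31.1 grip 0.0 j [ 0.55  0.13  1.79 -0.    1.22  1.87]
```

>>> arm_command(increments=[[[0,0,0,0,0,0,0],[0,0,0,0,0,0,0],[0,0,0,0,0,0,0],[0,0,0,0,0,0,0],[0,0,0,0,0,0,0]]])

```text
time: 6.1
position: [0.4294, 0.3531, 0.1414]
tool_rot: [-0.0, 0.992, 0.124, -0.0]
wrist_force: [1.0, -0.1, -0.2]
finger_gap: 0.276
gripper_force: 40.0
```

Run:
```python
from h import *
s,p,R=where()
```

```text
t 6.1 p [0.4294 0.3531 0.1414] yaw 14.23 tilt z [-1.e-04  0.e+00 -1.e+00] F [ 1.01 -0.12 -0.24] gap 24.1 grip 40.0 j [0.55 0.13 1.79 0.   1.22 1.87]
```

Run:
```python
from h import *
p=np.array([.4294,.3531,.30])
print(step(p,[.531,.0882,.30],14.2), step(p,[.531,.0882,.30],14.2)/9)
```

```text
[ 33.51372103 281.72930359  -0.        ] [ 3.72374678 31.30325595 -0.        ]
```

>>> arm_command(increments=[[[0,0,0,-0.01,0,0,0],[0,0,0,-0.02,0,0,0],[0,0,0,-0.03,0,0,0],[0,0,0,-0.03,0,0,0],[0,0,0,-0.03,0,0,0],[0,0,0,-0.02,0,0,0],[0,0,0,-0.0186,0,0,0],[0,0,0,0,0,0,0]]])

```text
time: 6.9
position: [0.4308, 0.3539, 0.3041]
tool_rot: [-0.001, 0.992, 0.124, 0.003]
wrist_force: [0.1, 1.0, -1.1]
finger_gap: 0.273
gripper_force: 40.0
```

>>> arm_command(increments=[[[0,0.002,0.0157,0,0,0,0],[0,0.0037,0.0313,0,0,0,0],[0,0.0037,0.0313,0,0,0,0],[0,0.0037,0.0313,0,0,0,0],[0,0.0037,0.0313,0,0,0,0],[0,0.0037,0.0313,0,0,0,0],[0,0.0037,0.0313,0,0,0,0],[0,0.0037,0.0313,0,0,0,0],[0,0.0037,0.0313,0,0,0,0],[0,0.0019,0.0156,0,0,0,0],[0,0,0,0,0,0,0],[0,0,0,0,0,0,0],[0,0,0,0,0,0,0]]])

```text
time: 8.2
position: [0.5306, 0.0891, 0.2997]
tool_rot: [-0.0, 0.992, 0.124, -0.0]
wrist_force: [0.4, 0.7, -1.1]
finger_gap: 0.271
gripper_force: 40.0
```

Run:
```python
from h import *
s,p,R=where()
F={n:robot.grab_frame(n) for n in("scene","top")}
o=p+R@[0,0,.0264] # hook origin
x=R[:,0]; up=-R[:,2]
L=[]
for n,b in(("scene",(262,90,128,96)),("top",(135,110,96,72))):
    f=F[n][...,::-1].copy(); k=400/b[2]
    c=cv2.resize(f[b[1]:b[1]+b[3],b[0]:b[0]+b[2]],(400,300),interpolation=cv2.INTER_CUBIC); c2=c.copy()
    for q in(o,o-up*.1,o-up*.1+x*.022,[.56,.096,.062]): 
        u=(proj(n,q)-b[:2]+.5)*k-.5; cv2.circle(c2,tuple(int(v) for v in u),3,(255,0,255),1)
    L.append(np.hstack([c,c2]))
cv2.imwrite("pics/h1.png",np.vstack(L))
```

```text
t 8.2 p [0.5306 0.0891 0.2997] yaw 14.28 tilt z [-8.e-04  5.e-04 -1.e+00] F [ 0.4   0.66 -1.15] gap 23.6 grip 40.0 j [ 0.02 -0.03  1.65  0.    1.52  1.34]
```

View pics/h1.png

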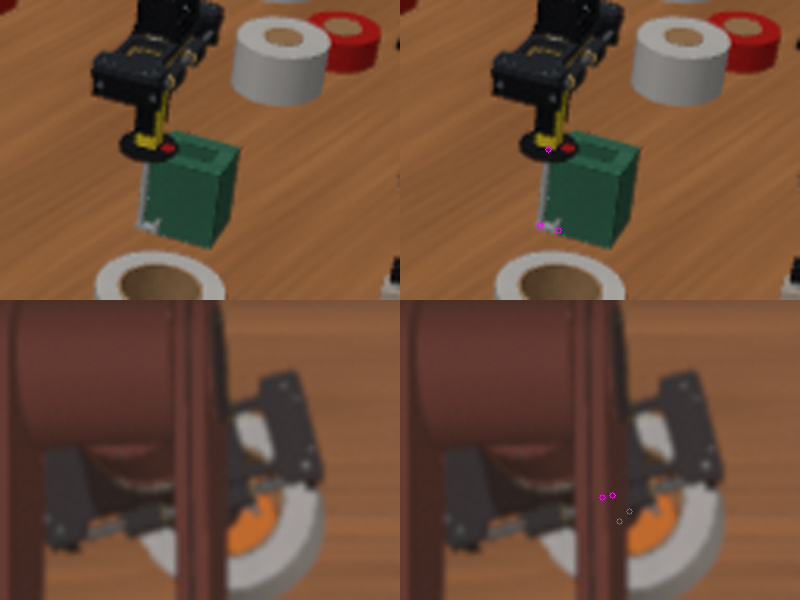

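The scene crop shows the hook hanging as predicted: guard at (148,148), foot at (148,227). The top view is mostly blocked by the arm. I'll descend into the bore behind the loop.

>>> arm_command(increments=[[[0,0,0,0.015,0,0,0],[0,0,0,0.025,0,0,0],[0,0,0,0.025,0,0,0],[0,0,0,0.02,0,0,0],[0,0,0,0.015,0,0,0],[0,0,0,0.012,0,0,0],[0,0,0,0.01,0,0,0],[0,0,0,0.008,0,0,0],[0,0,0,0.005,0,0,0],[0,0,0,0.0023,0,0,0],[0,0,0,0,0,0,0],[0,0,0,0,0,0,0]]])

```text
time: 9.5
position: [0.5316, 0.0882, 0.1633]
tool_rot: [0.0, 0.992, 0.124, 0.0]
wrist_force: [-0.4, -0.4, -1.8]
finger_gap: 0.272
gripper_force: 40.0
```

Run:
```python
from h import *
s,p,R=where()
```

```text
t 9.5 p [0.5316 0.0882 0.1633] yaw 14.23 tilt z [ 0.001  0.    -1.   ] F [-0.39 -0.41 -1.81] gap 23.7 grip 40.0 j [ 0.02  0.06  1.81 -0.    1.26  1.34]
```

>>> arm_command(increments=[[[0,0.004,0,0,0,0,0],[0,0.005,0,0,0,0,0],[0,0.005,0,0,0,0,0],[0,0.004,0,0,0,0,0],[0,0.001,0,0,0,0,0],[0,0,0,0,0,0,0],[0,0,0,-0.005,0,0,0],[0,0,0,-0.006,0,0,0],[0,0,0,-0.006,0,0,0],[0,0,0,-0.006,0,0,0],[0,0,0,-0.006,0,0,0],[0,0,0,-0.006,0,0,0],[0,0,0,0,0,0,0],[0,0,0,0,0,0,0],[0,0,0,0,0,0,0]]])

```text
time: 11.0
position: [0.5493, 0.0929, 0.1973]
tool_rot: [-0.0, 0.992, 0.124, -0.0]
wrist_force: [-0.7, -0.0, -2.6]
finger_gap: 0.276
gripper_force: 40.0
```

Run:
```python
from h import *
s,p,R=where()
```

```text
t 11.0 p [0.5493 0.0929 0.1973] yaw 14.23 tilt z [-8.e-04 -0.e+00 -1.e+00] F [-0.68 -0.02 -2.63] gap 24.0 grip 40.0 j [0.03 0.08 1.73 0.   1.33 1.35]
```

>>> arm_command(increments=[[[0,0,0,-0.004,0,0,0],[0,0,0,-0.008,0,0,0],[0,0,0,-0.01,0,0,0],[0,0,0,-0.01,0,0,0],[0,0,0,-0.01,0,0,0],[0,0,0,-0.01,0,0,0],[0,0,0,-0.01,0,0,0],[0,0,0,-0.01,0,0,0],[0,0,0,-0.01,0,0,0],[0,0,0,-0.01,0,0,0],[0,0,0,-0.01,0,0,0],[0,0,0,-0.01,0,0,0],[0,0,0,-0.01,0,0,0],[0,0,0,-0.008,0,0,0],[0,0,0,-0.004,0,0,0],[0,0,0,0,0,0,0],[0,0,0,0,0,0,0]]])

```text
time: 12.7
position: [0.5494, 0.0929, 0.3313]
tool_rot: [-0.0, 0.992, 0.124, -0.0]
wrist_force: [-0.4, 0.8, -3.1]
finger_gap: 0.272
gripper_force: 40.0
```

Run:
```python
from h import *
s,p,R=where()
f=robot.grab_frame("scene"); cv2.imwrite("pics/l1.png",cv2.resize(f[80:224,240:432,::-1],(800,600),interpolation=cv2.INTER_CUBIC))
print(robot.get_state()["wrist_force"],robot.get_state()["ft_torque"])
```

```text
t 12.7 p [0.5494 0.0929 0.3313] yaw 14.23 tilt z [-7.e-04 -0.e+00 -1.e+00] F [-0.36  0.82 -3.12] gap 23.7 grip 40.0 j [ 0.03  0.01  1.55 -0.    1.58  1.35]
[ 1.29444184 -0.49097104 -2.8980938 ] [-0.04390507  0.02491593  0.01811796]
```

View pics/l1.png

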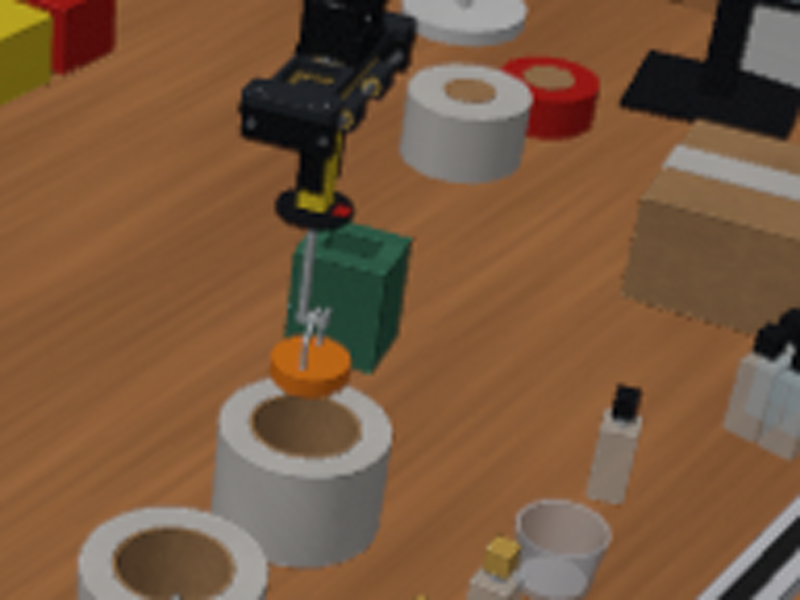

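The plug hangs upright on the foot at (312,365), clear above the reel. Next I'll refine the tray centre and plan the transfer.

Run:
```python
from h import *
q=np.array([at_z("top",x/1.5625-.18,y/1.5625-.18,.022) for x,y in((458,265),(512,242),(535,297),(481,319))]); print(q.mean(0),np.linalg.norm(np.diff(q,axis=0),axis=1))
q=np.array([at_z("scene",x/1.5625-.18,y/1.5625-.18,.022) for x,y in((286,401),(320,367),(375,378),(349,427))]); print(q.mean(0))
# plug axis at hook +11mm
h=np.array([np.cos(np.radians(14.2)),np.sin(np.radians(14.2)),0])*.011
p=np.array([.5494,.0929,.3313]); b=np.array([.492,-.3555,.3313])-h; print(b,step(p,b,14.2))
```

```text
[ 0.49073415 -0.35256549  0.022     ] [0.13476561 0.13575574 0.13254896]
[ 0.49332993 -0.34685572  0.022     ]
[ 0.4813361  -0.35819838  0.3313    ] [-176.64199491  420.61865094   -0.        ]
```

>>> arm_command(increments=[[[0,-0.0019,0.0046,0,0,0,0],[0,-0.0038,0.0091,0,0,0,0],[0,-0.0058,0.0137,0,0,0,0],[0,-0.0077,0.0182,0,0,0,0],[0,-0.0077,0.0182,0,0,0,0],[0,-0.0077,0.0182,0,0,0,0],[0,-0.0077,0.0182,0,0,0,0],[0,-0.0077,0.0182,0,0,0,0],[0,-0.0077,0.0182,0,0,0,0],[0,-0.0077,0.0182,0,0,0,0],[0,-0.0077,0.0182,0,0,0,0],[0,-0.0077,0.0182,0,0,0,0],[0,-0.0077,0.0182,0,0,0,0]]])

```text
time: 14.05
position: [0.5144, -0.1338, 0.3318]
tool_rot: [0.0, 0.992, 0.123, -0.0]
wrist_force: [-0.2, -1.1, -3.5]
finger_gap: 0.275
gripper_force: 40.0
```

>>> arm_command(increments=[[[0,-0.0077,0.0182,0,0,0,0],[0,-0.0077,0.0182,0,0,0,0],[0,-0.0077,0.0182,0,0,0,0],[0,-0.0077,0.0182,0,0,0,0],[0,-0.0077,0.0182,0,0,0,0],[0,-0.0077,0.0182,0,0,0,0],[0,-0.0077,0.0182,0,0,0,0],[0,-0.0077,0.0182,0,0,0,0],[0,-0.0077,0.0182,0,0,0,0],[0,-0.0077,0.0182,0,0,0,0],[0,-0.0058,0.0137,0,0,0,0],[0,-0.0038,0.0091,0,0,0,0],[0,-0.0019,0.0046,0,0,0,0],[0,0,0,0,0,0,0],[0,0,0,0,0,0,0],[0,0,0,0,0,0,0],[0,0,0,0,0,0,0],[0,0,0,0,0,0,0]]])

```text
time: 15.85
position: [0.4811, -0.3561, 0.3319]
tool_rot: [0.0, 0.992, 0.124, 0.0]
wrist_force: [0.9, -0.7, -2.9]
finger_gap: 0.274
gripper_force: 40.0
```

Run:
```python
from h import *
s,p,R=where()
F={n:robot.grab_frame(n) for n in("scene","top")}
cv2.imwrite("pics/t1.png",np.hstack([cv2.resize(F["scene"][150:300,150:300,::-1],(400,400),interpolation=cv2.INTER_CUBIC),cv2.resize(F["top"][120:240,260:380,::-1],(400,400),interpolation=cv2.INTER_CUBIC)]))
```

```text
t 15.85 p [ 0.4811 -0.3561  0.3319] yaw 14.27 tilt z [ 2.e-04 -1.e-04 -1.e+00] F [ 0.87 -0.67 -2.9 ] gap 23.8 grip 40.0 j [-0.77  0.11  1.45  0.    1.58  0.55]
```

View pics/t1.png

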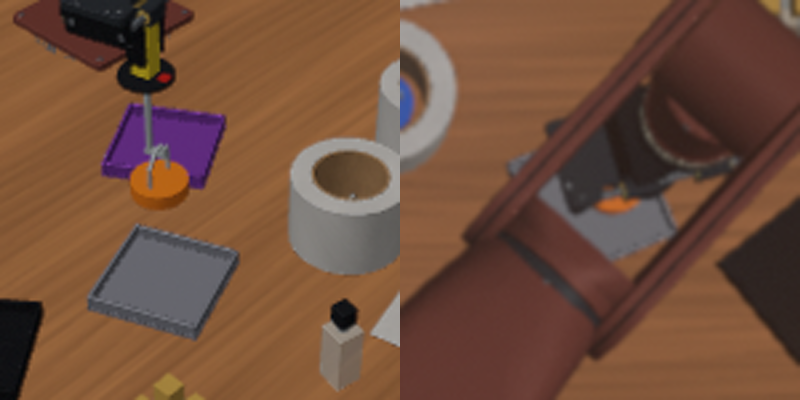

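The plug hangs at (160,185) over the grey tray at (165,280). I'll lower it gently now.

>>> arm_command(increments=[[[0,0,0,0.005,0,0,0],[0,0,0,0.01,0,0,0],[0,0,0,0.015,0,0,0],[0,0,0,0.015,0,0,0],[0,0,0,0.015,0,0,0],[0,0,0,0.015,0,0,0],[0,0,0,0.015,0,0,0],[0,0,0,0.012,0,0,0],[0,0,0,0.01,0,0,0],[0,0,0,0.007,0,0,0],[0,0,0,0.005,0,0,0],[0,0,0,0.003,0,0,0],[0,0,0,0.003,0,0,0],[0,0,0,0.003,0,0,0],[0,0,0,0.003,0,0,0],[0,0,0,0.003,0,0,0],[0,0,0,0.003,0,0,0],[0,0,0,0.003,0,0,0],[0,0,0,0.003,0,0,0],[0,0,0,0.003,0,0,0]]])

```text
time: 17.95
position: [0.4811, -0.3567, 0.1809]
tool_rot: [0.0, 0.992, 0.124, 0.0]
wrist_force: [-0.9, 0.5, -1.1]
finger_gap: 0.271
gripper_force: 40.0
```

>>> arm_command(increments=[[[0,0,0,0.003,0,0,0],[0,0,0,0.003,0,0,0],[0,0,0,0.003,0,0,0],[0,0,0,0.002,0,0,0],[0,0,0,0,0,0,0],[0,0,0,0,0,0,0]]])

```text
time: 18.55
position: [0.481, -0.3565, 0.1697]
tool_rot: [-0.0, 0.992, 0.124, -0.0]
wrist_force: [-0.5, 0.1, -0.7]
finger_gap: 0.273
gripper_force: 40.0
```

Run:
```python
from h import *
s,p,R=where()
f=robot.grab_frame("scene")
cv2.imwrite("pics/t2.png",cv2.resize(f[170:280,150:290,::-1],(700,550),interpolation=cv2.INTER_CUBIC))
```

```text
t 18.55 p [ 0.481  -0.3565  0.1697] yaw 14.23 tilt z [-0.  0. -1.] F [-0.48  0.1  -0.74] gap 23.8 grip 40.0 j [-0.77  0.2   1.65 -0.    1.29  0.55]
```

View pics/t2.png

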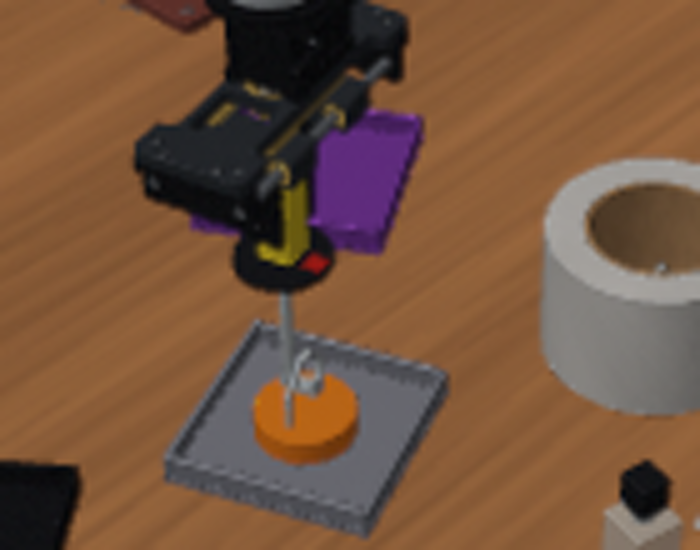

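The plug stands level in the middle of the tray at (305,415). I'll withdraw the foot and rise.

>>> arm_command(increments=[[[0,-0.003,0,0,0,0,0],[0,-0.005,0,0,0,0,0],[0,-0.006,0,0,0,0,0],[0,-0.006,0,0,0,0,0],[0,-0.006,0,0,0,0,0],[0,-0.005,0,0,0,0,0],[0,-0.003,0,0,0,0,0],[0,0,0,0,0,0,0],[0,0,0,-0.005,0,0,0],[0,0,0,-0.01,0,0,0],[0,0,0,-0.02,0,0,0],[0,0,0,-0.03,0,0,0],[0,0,0,-0.03,0,0,0],[0,0,0,-0.03,0,0,0],[0,0,0,-0.015,0,0,0],[0,0,0,0,0,0,0]]])

```text
time: 20.2
position: [0.4491, -0.3658, 0.3133]
tool_rot: [0.002, 0.992, 0.124, 0.002]
wrist_force: [0.3, -0.1, -0.4]
finger_gap: 0.279
gripper_force: 40.0
```

Run:
```python
from h import *
s,p,R=where()
a=np.array([p[0],p[1],.31]);m=np.array([.5,0,.31]);b=np.array([.4294,.3531,.31])
print(step(a,m,14.23)/11,step(m,b,14.23)/11)
f=robot.grab_frame("scene")
cv2.imwrite("pics/t3.png",cv2.resize(f[130:280,150:290,::-1],(560,600),interpolation=cv2.INTER_CUBIC))
```

```text
t 20.2 p [ 0.4491 -0.3658  0.3133] yaw 14.24 tilt z [ 0.0041 -0.0043 -1.    ] F [ 0.28 -0.14 -0.42] gap 24.3 grip 40.0 j [-0.82  0.06  1.53  0.    1.54  0.5 ]
[ 12.65704159 -31.10179887  -0.        ] [  1.66940868 -32.69275352  -0.        ]
```

View pics/t3.png

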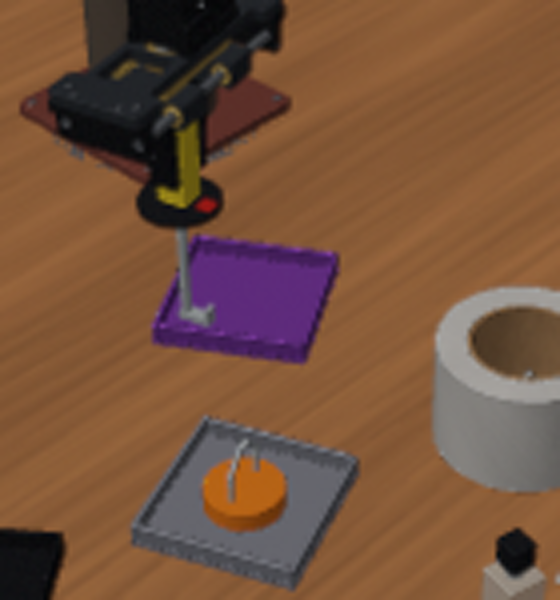

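The plug stands upright and free at (243,490), and the hook is clear. Next I'll return the hook to its stand.

>>> arm_command(increments=[[[0,0.0063,-0.0156,0,0,0,0],[0,0.0127,-0.0311,0,0,0,0],[0,0.0127,-0.0311,0,0,0,0],[0,0.0127,-0.0311,0,0,0,0],[0,0.0127,-0.0311,0,0,0,0],[0,0.0127,-0.0311,0,0,0,0],[0,0.0127,-0.0311,0,0,0,0],[0,0.0127,-0.0311,0,0,0,0],[0,0.0127,-0.0311,0,0,0,0],[0,0.0127,-0.0311,0,0,0,0],[0,0.0127,-0.0311,0,0,0,0],[0,0.0063,-0.0156,0,0,0,0]]])

```text
time: 21.45
position: [0.4978, 0.0046, 0.3074]
tool_rot: [-0.001, 0.992, 0.125, -0.002]
wrist_force: [-0.2, -0.0, -1.3]
finger_gap: 0.272
gripper_force: 40.0
```

>>> arm_command(increments=[[[0,0.0017,-0.0327,0,0,0,0],[0,0.0017,-0.0327,0,0,0,0],[0,0.0017,-0.0327,0,0,0,0],[0,0.0017,-0.0327,0,0,0,0],[0,0.0017,-0.0327,0,0,0,0],[0,0.0017,-0.0327,0,0,0,0],[0,0.0017,-0.0327,0,0,0,0],[0,0.0017,-0.0327,0,0,0,0],[0,0.0017,-0.0327,0,0,0,0],[0,0.0017,-0.0327,0,0,0,0],[0,0.0009,-0.0164,0,0,0,0],[0,0.0008,-0.0163,0,0,0,0],[0,0,0,0,0,0,0],[0,0,0,0,0,0,0],[0,0,0,0,0,0,0],[0,0,0,0,0,0,0]]])

```text
time: 23.05
position: [0.4293, 0.3535, 0.3098]
tool_rot: [0.0, 0.992, 0.123, 0.0]
wrist_force: [0.5, -0.2, -1.0]
finger_gap: 0.276
gripper_force: 40.0
```

Run:
```python
from h import *
s,p,R=where()
print(step(p,[.4294,.3531,.1414],14.23))
```

```text
t 23.05 p [0.4293 0.3535 0.3098] yaw 14.15 tilt z [ 1.e-04 -2.e-04 -1.e+00] F [ 0.48 -0.16 -1.04] gap 24.0 grip 40.0 j [ 0.55  0.01  1.59 -0.    1.54  1.87]
[-1.60189701e-02  4.27012360e-01  1.68393052e+02]
```

>>> arm_command(increments=[[[0,0,0.0004,0.01,0,0,0],[0,0,0,0.02,0,0,0],[0,0,0,0.02,0,0,0],[0,0,0,0.02,0,0,0],[0,0,0,0.02,0,0,0],[0,0,0,0.02,0,0,0],[0,0,0,0.015,0,0,0],[0,0,0,0.015,0,0,0],[0,0,0,0.012,0,0,0],[0,0,0,0.008,0,0,0],[0,0,0,0.005,0,0,0],[0,0,0,0.002,0,0,0],[0,0,0,0.001,0,0,0],[0,0,0,0,0,0,0],[0,0,0,0,0,0,0]]])

```text
time: 24.55
position: [0.4294, 0.3542, 0.1423]
tool_rot: [-0.0, 0.992, 0.124, 0.0]
wrist_force: [-0.6, 0.4, -0.7]
finger_gap: 0.272
gripper_force: 40.0
```

Run:
```python
from h import *
s,p,R=where()
```

```text
t 24.55 p [0.4294 0.3542 0.1423] yaw 14.23 tilt z [ 9.e-04  6.e-04 -1.e+00] F [-0.58  0.38 -0.69] gap 23.7 grip 40.0 j [0.55 0.13 1.79 0.   1.23 1.87]
```

Seated to within about 1 mm. I'll release slowly and rise.

>>> arm_command(increments=[[[0,0,0,0.001,0,0,0],[0.03,0,0,0,0,0,0],[0.04,0,0,0,0,0,0],[0.06,0,0,0,0,0,0],[0.087,0,0,0,0,0,0],[0.087,0,0,0,0,0,0],[0.087,0,0,0,0,0,0],[0.087,0,0,0,0,0,0],[0.087,0,0,0,0,0,0],[0.087,0,0,0,0,0,0],[0.087,0,0,0,0,0,0],[0.087,0,0,0,0,0,0]]])

```text
time: 25.75
position: [0.429, 0.354, 0.1407]
tool_rot: [0.0, 0.992, 0.124, 0.0]
wrist_force: [-0.4, 0.3, 0.3]
finger_gap: 0.99
gripper_force: 0.0
```

>>> arm_command(increments=[[[0.087,0,0,-0.01,0,0,0],[0.087,0,0,-0.02,0,0,0],[0.087,0,0,-0.03,0,0,0],[0.087,0,0,-0.03,0,0,0],[0.087,0,0,-0.03,0,0,0],[0.087,0,0,-0.02,0,0,0],[0.087,0,0,-0.01,0,0,0],[0.087,0,0,0,0,0,0],[0.087,0,0,0,0,0,0],[0.087,0,0,0,0,0,0]]])

```text
time: 26.75
position: [0.4284, 0.3536, 0.289]
tool_rot: [0.001, 0.992, 0.124, -0.001]
wrist_force: [-0.1, 0.6, -0.1]
finger_gap: 1.003
gripper_force: 0.0
```

Run:
```python
from h import *
s,p,R=where()
f=robot.grab_frame("scene")
cv2.imwrite("pics/e.png",np.hstack([cv2.resize(f[90:190,270:370,::-1],(400,400),interpolation=cv2.INTER_CUBIC),cv2.resize(f[200:300,160:260,::-1],(400,400),interpolation=cv2.INTER_CUBIC)]))
```

```text
t 26.75 p [0.4284 0.3536 0.289 ] yaw 14.23 tilt z [-0.0024 -0.0015 -1.    ] F [-0.07  0.64 -0.06] gap 87.2 grip 0.0 j [ 0.55  0.02  1.62 -0.    1.5   1.87]
```

View pics/e.png

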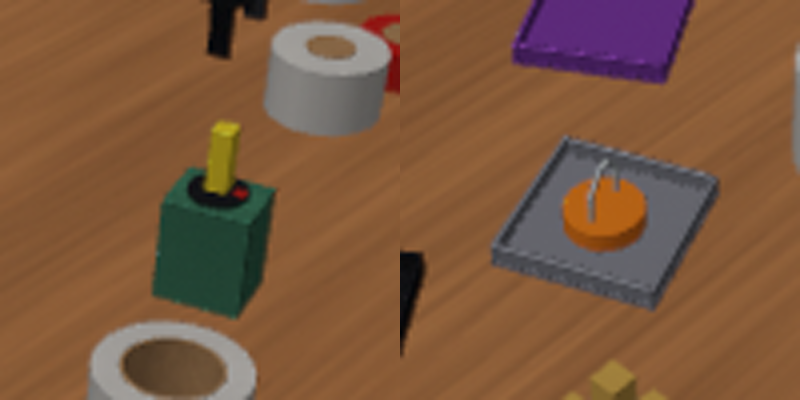

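The hook stands upright in its stand at (225,160), the plug is upright in the tray at (605,212), and the gripper is clear. I'm handing the job in.

```bash
python3 -c "
from workcell import robot; print(robot.finish_job())"
```

```text
the job is handed in; nothing more can be done
None
```

The job is handed in at about 27 s of the 61 s allowed: the last picture shows the orange plug upright in the grey tray and the hook tool upright in its stand, the blue plug was never approached, and no verdict was returned.

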